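# Raise the forehead bar and seat the model eye

### The job

Get this eye-clinic patient rest ready for its calibration check. Push the counterweighted forehead bar up and over its balance point so that it stays fully raised by itself, then push the model-eye block along its channel until it is right up against the end stop. Only push with the fingers: do not lift or tip the block, and leave the bottle, the jar, the mouse and the case where they are.

Things in the scene. Friction and masses are not known exactly. Their poses are not given: they have to be found in the camera images.
- rest: Patient rest, fixed to the table: beige base plate 260 x 170 x 12 mm, two posts (34 x 16 mm, 136 mm tall) at x = 65, y = +-70 mm. Origin at table height on its centre line; x runs along the channel, away from the robot; z up; yaw varies. The plate spans x = -155 to 105 mm. The channel on it, 63 mm wide, floor at z = 12 mm, lies between guide rails 12 mm high, x = -140 to 50 mm.
- stop (a point): Centre of the near face of the end stop, a cross lip 24 mm high that closes the far end of the channel: at x = 50, y = 0, z = 24 mm in the frame of rest. The lip's top is 36 mm above the table.
- hinge (a point): Centre of the level hinge axis of the forehead arm, between the two posts: at x = 65, y = 0, z = 120 mm in the frame of rest. The axis runs along the rest's y.
- bar (a point): Middle of the forehead bar (moves with it): level round bar along the rest's y, 180 mm long, radius 8 mm, grey sleeve of radius 11 mm on the middle 120 mm. Two rods (radius 7 mm, y = +-90 mm) join its ends to the hinge; bar centre to hinge axis 190 mm. Lowered: 172 mm nearer the robot than the hinge, 200 mm above the table, arm 25 degrees above level; only channel and block below it.
- swing (a joint): Forehead arm, rad: 0 = lowered on its stop (every start), growing as the bar goes up and away from the robot; 1.31 = fully raised on its upper stop, just past upright. Counterweights balance it at about 0.71: below that it falls back to 0, beyond it goes on by itself, damped, to 1.31 within 2 s and stays. It takes about 3 N pushed level and away on the bar's near side; less as it rises.
- model_eye: Loose aluminium block in the channel, 70 (along it) x 60 x 70 mm tall, about 0.35 kg; black lens tube (radius 18, length 16 mm) on its far face, passing above the end stop. Origin: centre of its underside; x towards the lens. Starts 50 to 95 mm short of the stop; home, its origin is at x = 15 mm in rest. Flat plain near face; pushed up to 35 mm above its underside it slides without tipping.
- drops: Bystander: small white dropper bottle, 34 mm across, 75 mm tall, loose on the table beside the rest. Origin at the centre of its underside.
- wipes: Bystander: white jar of wipes, 72 mm across, 120 mm tall, loose on the table beside the rest. Origin at the centre of its underside.
- mouse: Bystander: computer mouse, 100 x 56 x 30 mm, loose on the table beside the rest. Origin at the centre of its underside.
- lens_case: Bystander: black case, 110 x 70 x 30 mm, loose on the table beside the rest. Origin at the centre of its underside.
Not all that is in view belongs to the job. Leave any red or yellow look-alike of the model_eye alone.

How it is judged:
On the way, in this order (a step that is already met when the one before it is completed fails the run):
1. the forehead bar is fully raised and stays there (value of joint swing above 1.22 rad), for 0.3 s.
2. the model-eye block is up against the end stop (x of model_eye in the frame of rest above 0.01 m), for 0.2 s.
At the end, for the whole second after the job is handed in: The forehead arm is at rest fully raised (joint above 1.22 of 1.31 rad); the model-eye block stands flat and at rest in its channel within 5 mm of the end stop (value of joint swing above 1.22 rad and velocity of joint swing below 0.05 rad/s and x of model_eye in the frame of rest between 0.01 and 0.02 m and y of model_eye in the frame of rest between -0.005 and 0.005 m and z of model_eye in the frame of rest below 0.016 m and angle between model_eye's own z axis and vertical below 0.06 rad and linear speed of model_eye below 0.01 m/s); the robot touches nothing.
It fails at once if the model-eye block is lifted or tipped (z of model_eye in the frame of rest above 0.022 m or angle between model_eye's own z axis and vertical above 0.25 rad).
It fails at once if a bystander (bottle, jar, mouse, case) is moved by more than 20 mm (distance of any of drops, wipes, mouse, lens_case from where it was at the start of the episode above 0.02 m).
It also fails if it takes over 53 s, if anything falls off the work surface, if the arm or the gripper's body presses on something with over 40 N, if the wrist force passes 120 N, or if a joint passes its speed limit or range.

### The arm

A 6-joint arm with a two-finger parallel gripper is mounted at the origin on the work surface. World frame = base frame: x ahead of the robot, y to its left, z up, the work surface at z = 0. Lengths are in m, angles in rad, forces in N, time in s.
With the tool pointing down it reaches from about 0.425 to 0.95 m from the base axis. Payload 3.5 kg.
Tool frame: the origin (TCP) lies between the finger pads; the fingertips stand 17 mm ahead of it and the grasp point (between the pads) lies 2 mm behind it (ctrl.tip_reach is the distance from the TCP to the fingertips, in m); z points along the fingers, y is the direction in which the jaws open and shut (so a half turn about z gives the same grasp; the last joint's range is limited). The gripper opens to 85 mm and grips with 20 to 120 N. Pads are 22 mm wide; open, the fingers measure 114 mm over their backs; the gripper's body (76 mm by 85 mm) begins 54 mm behind the grasp point. The pads swing forward as they close: fully open they stand 13 mm farther back than shut.
Start: joints at [-1.457, 0.286, 1.577, -0, 1.279, -0.15], TCP at [0.176, -0.652, 0.248] pointing down, gripper open.
Joint ranges: [-2.77, 2.77], [-0.9, 2.22], [0.21, 2.48], [-1.53, 4.67], [0.24, 2.81], [-2.84, 2.84]. Speed limits (rad/s): [2.79, 2.79, 3.14, 3.14, 3.14, 3.14].

### API

Orientations are given as a unit quaternion [x, y, z, w].
In Python, from plant import monitor, imaging, workorder, ctrl gives the robot as it stands.
- The arm moves only by the tool send_rows, never from a script. Its argument "rows" is a list of rows, each a list of 4 numbers: the shift along the world's x, y, z normalised to -1 to 1, where 1 is 0.3 m, then the turn about the world's z normalised to -1 to 1, where 1 is 360 degrees. A call has 1 to 20 rows; each row is the pose to reach, as a shift and turn from the pose commanded when the call began, turning the shorter way round; what a row does not reach only later rows make up. A row lasts 1/8 s, in which the tool goes at most 62.5 mm and 10.7 degrees, less where a joint would pass 70% of its speed; a pose out of reach is approached as far as the arm can. A call with a number of a shift or a turn outside -1 to 1 is refused whole. A call with a gripper value outside its range is refused whole. "jaw" is the closure, from 0 (fully open) to 1 (shut), set as the call begins (left out, the last holds). The fingers move at their own pace and stop on an object; "newtons" is the grip in N (left out, the last holds). Time passes only in rows, so rows that repeat a pose let the fingers close. It gives the time, the measured TCP pose, the force and the opening at its end, in the units of the state.
- monitor.get_state(): the state, without advancing time (a new reading comes with each control period).
- imaging.read_camera(name): name is "side" or "top"; returns the picture (400x640x3 uint8, red, green, blue); there is no depth.
- imaging.calibration(name): a dict with "intrinsics" (3x3 intrinsics, pixels), "dist_coeffs" ([k1, k2, p1, p2, k3] as OpenCV has them; the pictures are not rectified), "cam_to_world" (4x4, takes a point from camera to world coordinates). Camera axes: x right, y up, looking along -z (the intrinsics and any distortion apply to the point x, -y, -z); pixel columns grow to the right and rows downward; lengths in m; the calibration is good to about 2 mm. A picture is of the moment at which its call begins. calibration takes no time and is no camera call.
- workorder.sign_off(): hands the job in, once; it reports no verdict.
The state is a dict: "time": time; "qpos": joint angles; "dq": joint speeds; "joint_efforts": joint torques, N m; "eef_pos": TCP position; "tcp_rot": TCP orientation; "contact_force": force on the tool from outside, world axes, zero at the start; "wrist_torque": the same for the moment, N m; "opening": opening from 0.0 (shut) to 1.0 (fully open).
Only numpy, scipy, OpenCV 4.12 (cv2) and the standard library are available. Lean on these libraries where they do the work, as an engineer would, in place of code of your own. Each camera call takes 0.05 s, during which the arm holds its last target.

## Working session

There is one attempt and no reset: what is moved stays moved. The work goes in short steps, Python scripts to look and compute and a tool call to move; the robot and the scene stay as the last step left them, time stands still between calls to the robot, and variables do not carry over. Pictures are saved under pics/ and viewed, and the job is handed in when it is done.

Besides the shell and the picture viewer there is one more tool, called after "Request:" by a JSON object that holds its "fn" and its "kwargs", one argument or row to a line. send_rows: Moves the arm, as the interface text tells. Scaled input: -1 to 1 covers 0.3 m each way for a shift and 360 degrees each way for a turn. Its arguments: {"type":"object","properties":{"rows":{"type":"array"},"jaw":{"type":"number"},"newtons":{"type":"number"}},"required":["rows"]}

```bash
mkdir -p pics; python3 - <<'E'
from plant import monitor, imaging, ctrl
import cv2
s=monitor.get_state(); print(s['time'],s['eef_pos'],s['tcp_rot'],s['opening'],ctrl.tip_reach)
for n in('side','top'):
    cv2.imwrite(f'pics/{n}0.png',imaging.read_camera(n)[:,:,::-1]); c=imaging.calibration(n); print(n,c)
E
```

```text
0.0 [ 0.17598016 -0.65101625  0.24692364] [ 9.91311050e-01  1.31533214e-01  3.15478757e-05 -1.18955000e-03] 0.9992079408300455 0.017
side {'intrinsics': array([[408.91135318,   0.        , 321.53797907],
       [  0.        , 408.91135318, 199.18558561],
       [  0.        ,   0.        ,   1.        ]]), 'dist_coeffs': array([0.03032899, 0.        , 0.        , 0.        , 0.        ]), 'cam_to_world': array([[-0.79158684,  0.30309287, -0.53058929,  0.09519471],
       [-0.61073933, -0.42041621,  0.67100498,  0.61493399],
       [-0.01969152,  0.85521046,  0.51790667,  0.5744541 ],
       [ 0.        ,  0.        ,  0.        ,  1.        ]])}
top {'intrinsics': array([[497.56722141,   0.        , 314.76041978],
       [  0.        , 497.56722141, 196.222524  ],
       [  0.        ,   0.        ,   1.        ]]), 'dist_coeffs': array([-0.00376268,  0.        ,  0.        ,  0.        ,  0.        ]), 'cam_to_world': array([[ 1.15622014e-03,  9.98116516e-01, -6.13358213e-02,
         4.88347154e-01],
       [-9.99868405e-01,  1.61395602e-04, -1.62217828e-02,
         2.78921608e-02],
       [-1.61813300e-02,  6.13465057e-02,  9.97985356e-01,
         1.38047786e+00],
       [ 0.00000000e+00,  0.00000000e+00,  0.00000000e+00,
         1.00000000e+00]])}
```

View pics/side0.png

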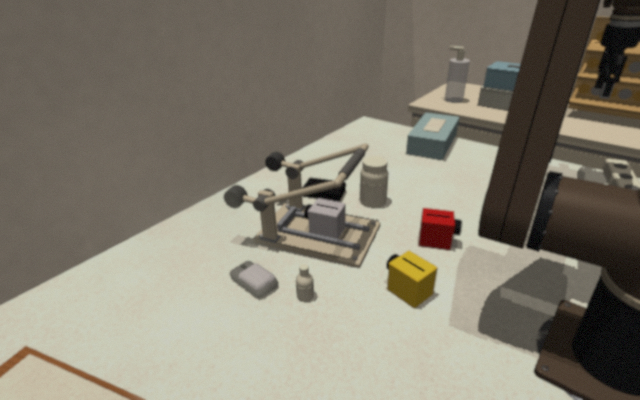

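View pics/top0.png

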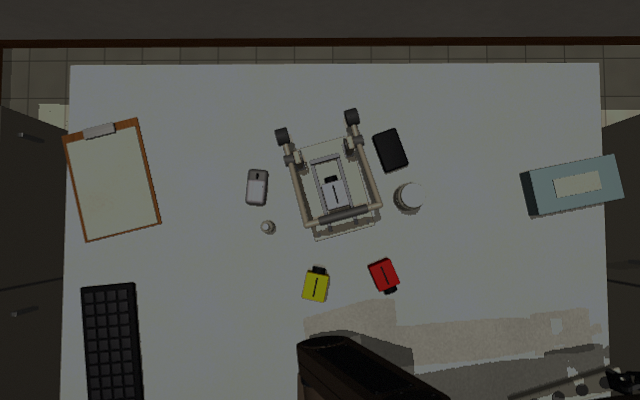

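```bash
python3 - <<'E'
import cv2
i=cv2.imread('pics/top0.png'); c=i[40:260,200:460]; cv2.imwrite('pics/topc.png',cv2.resize(c,None,fx=3,fy=2.7,interpolation=cv2.INTER_CUBIC)[:,:780])
E
```

```text
(no output)
```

View pics/topc.png

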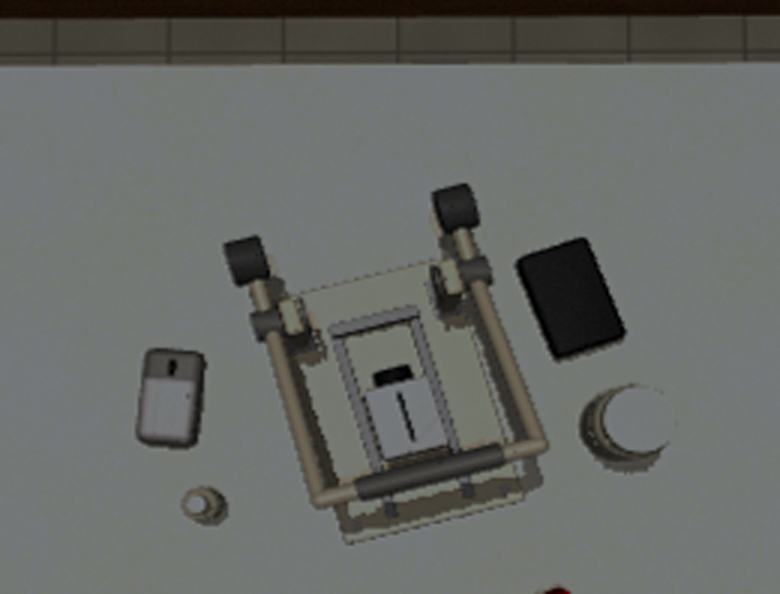

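```bash
cat > h.py <<'E'
import numpy as np,cv2
from scipy.optimize import least_squares
from plant import monitor, imaging, workorder, ctrl
def proj(n,P):
    c=imaging.calibration(n);T=np.linalg.inv(c['cam_to_world']);P=np.atleast_2d(P)
    q=P@T[:3,:3].T+T[:3,3]; q=q*[1,-1,-1]
    return cv2.projectPoints(q.astype(float),np.zeros(3),np.zeros(3),c['intrinsics'],c['dist_coeffs'])[0][:,0]
def w(p,P):
    P=np.atleast_2d(P);c,s=np.cos(p[2]),np.sin(p[2])
    return np.c_[p[0]+c*P[:,0]-s*P[:,1],p[1]+s*P[:,0]+c*P[:,1],P[:,2]]
E
python3 - <<'E'
from h import *
cr=lambda L:np.array([(200+u/3,40+v/2.7) for u,v in L])
R=np.array([[-107,90,200],[-107,-90,200],[-155,85,12],[-155,-85,12],[105,85,12]])/1e3
U=cr([(320,498),(540,445),(347,542),(523,499),(300,293)])
f=lambda p:(proj('top',w(p,R))-U).ravel()
r=least_squares(f,[.7,0,.2],loss='soft_l1');p=r.x;print(p,np.degrees(p[2]),r.fun.round(1))
# block top
B=lambda o:np.array([[o+a,b,.082] for a,b in((-.035,.03),(.035,.03),(.035,-.03),(-.035,-.03))])
Ub=cr([(383,460),(366,392),(430,375),(452,447)])
g=lambda o:(proj('top',w(p,B(o[0])+[0,o[1],0]))-Ub).ravel()
rb=least_squares(g,[-.05,0]);print('block',rb.x,rb.fun.round(1))
np.save('p.npy',p)
for n in('top','side'):
    im=cv2.imread(f'pics/{n}0.png');S=3
    x0,y0=(200,60) if n=='top' else (200,110)
    im=cv2.resize(im[y0:y0+195,x0:x0+260],None,fx=S,fy=S,interpolation=cv2.INTER_CUBIC)
    im=cv2.convertScaleAbs(im,alpha=1.6 if n=='top' else 1)
    pl=np.array([[-155,85,12],[105,85,12],[105,-85,12],[-155,-85,12]])/1e3
    bar=np.array([[65,90,120],[-107,90,200],[-107,-90,200],[65,-90,120]])/1e3
    for P in(pl,bar,B(rb.x[0])):
        q=((proj(n,w(p,P))-[x0,y0]+.5)*S).astype(int)
        cv2.polylines(im,[q],True,(0,255,0),1)
    cv2.imwrite(f'pics/ov_{n}.png',im)
for k,v in dict(stop=[.05,0,.024],bar=[-.107,0,.2],hinge=[.065,0,.12],block=[rb.x[0],0,.012],barup=[.065+.19*np.cos(np.pi-(.436+1.31)),0,.12+.19*np.sin(.436+1.31)]).items(): print(k,w(p,v).round(4))
E
```

```text
[0.62223273 0.00373506 0.24025239] 13.76544805914414 [ 0.2 -1.3  0.7  0.3 -0.7 -0.5  0.9  0.7 -7.2  0.4]
block [-0.05173775  0.00236021] [ 0.3  0.3 -0.4 -0.4  0.5  0.4 -0.4 -0.3]
stop [[0.6708 0.0156 0.024 ]]
bar [[ 0.5183 -0.0217  0.2   ]]
hinge [[0.6854 0.0192 0.12  ]]
block [[ 0.572  -0.0086  0.012 ]]
barup [[0.7175 0.0271 0.3071]]
```

View pics/ov_top.png

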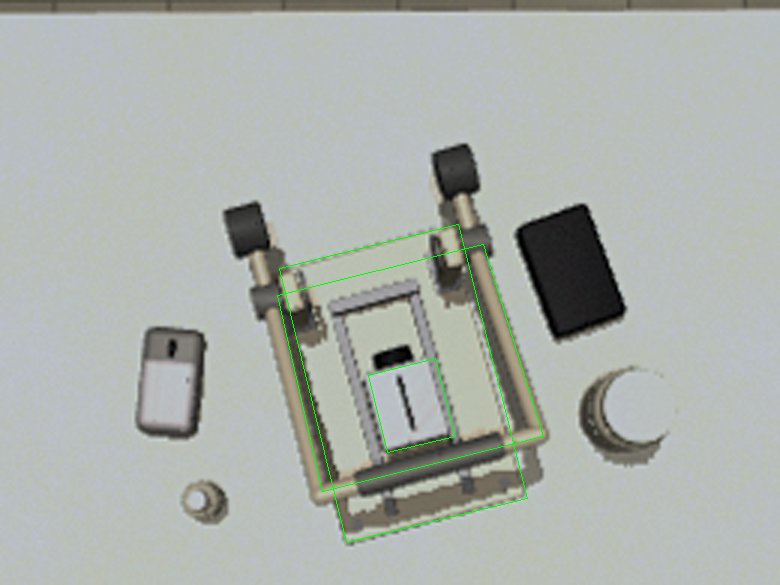

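View pics/ov_side.png

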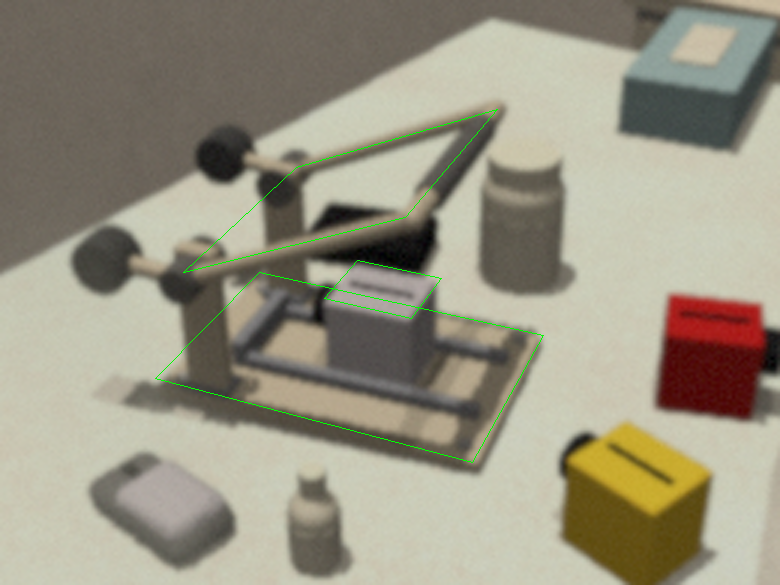

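```bash
python3 - <<'E'
from h import *
T=lambda L:np.array(L)/3+[200,60]-.33
S=lambda L:np.array(L)/3+[200,110]-.33
Rt=np.array([[-107,90,200],[-107,-90,200],[-155,85,12],[-155,-85,12],[65,90,120],[65,-90,120]])/1e3
Ut=T([(318,496),(543,438),(347,543),(525,499),(267,299),(477,240)])
Rs=np.array([[-155,85,12],[65,90,120],[65,-90,120],[-107,-90,200]])/1e3
Us=S([(479,466),(180,283),(276,188),(500,108)])
B=np.array([[a,b,.082] for a,b in((-.035,.03),(.035,.03),(.035,-.03),(-.035,-.03))])
Ub=T([(386,453),(368,377),(432,360),(453,437)])
Usb=S([(328,298),(357,262),(437,279),(410,316)])[[1,2,3,0]] # unused
def f(p):
    b=B+[p[3],0,0]
    return np.r_[(proj('top',w(p,Rt))-Ut).ravel(),(proj('side',w(p,Rs))-Us).ravel(),(proj('top',w(p,b))-Ub).ravel()]
r=least_squares(f,[.62,0,.24,-.05],loss='soft_l1');p=r.x;print(p,np.degrees(p[2]),r.fun.reshape(-1,2).round(1).tolist())
np.save('p.npy',p)
for n in('top','side'):
    im=cv2.imread(f'pics/{n}0.png')
    x0,y0=(200,60) if n=='top' else (200,110)
    im=cv2.resize(im[y0:y0+195,x0:x0+260],None,fx=3,fy=3,interpolation=cv2.INTER_CUBIC)
    im=cv2.convertScaleAbs(im,alpha=1.6 if n=='top' else 1)
    pl=np.array([[-155,85,12],[105,85,12],[105,-85,12],[-155,-85,12]])/1e3
    bar=np.array([[65,90,120],[-107,90,200],[-107,-90,200],[65,-90,120]])/1e3
    for P in(pl,bar,B+[p[3],0,0]):
        q=((proj(n,w(p,P))-[x0,y0]+.5)*3).astype(int)
        cv2.polylines(im,[q],True,(0,255,0),1)
    cv2.imwrite(f'pics/ov2_{n}.png',im)
for k,v in dict(stop=[.05,0,.024],bar=[-.107,0,.2],hinge=[.065,0,.12],block=[p[3],0,.012]).items(): print(k,w(p,v).round(4))
E
```

```text
[ 0.61988473  0.00780768  0.2665303  -0.05131082] 15.271061250217803 [[0.9, -0.2], [-0.8, -0.8], [-0.2, 0.9], [0.3, -0.7], [1.3, 0.5], [-0.6, 1.6], [-0.8, -0.9], [0.9, -1.9], [5.1, -5.9], [-1.8, 0.6], [-0.2, 0.6], [-1.2, 0.2], [-0.5, -0.2], [-0.3, -0.1]]
stop [[0.6681 0.021  0.024 ]]
bar [[ 0.5167 -0.0204  0.2   ]]
hinge [[0.6826 0.0249 0.12  ]]
block [[ 0.5704 -0.0057  0.012 ]]
```

View pics/ov2_top.png

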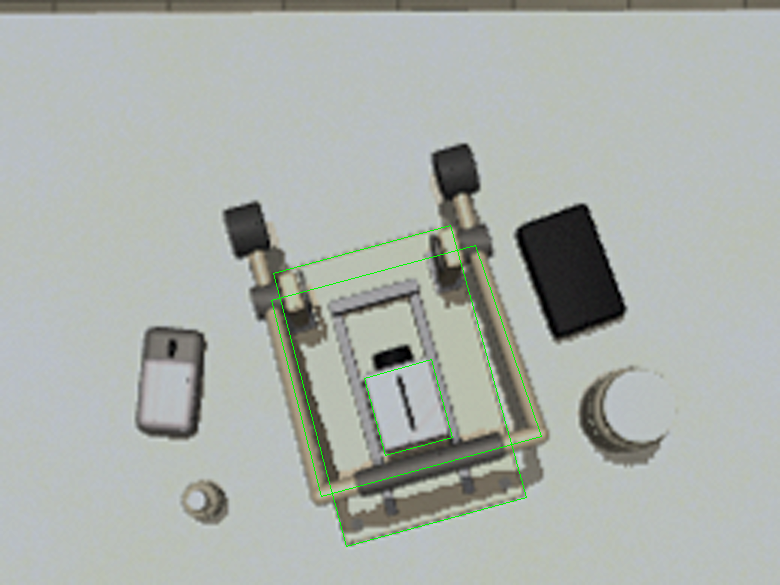

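View pics/ov2_side.png

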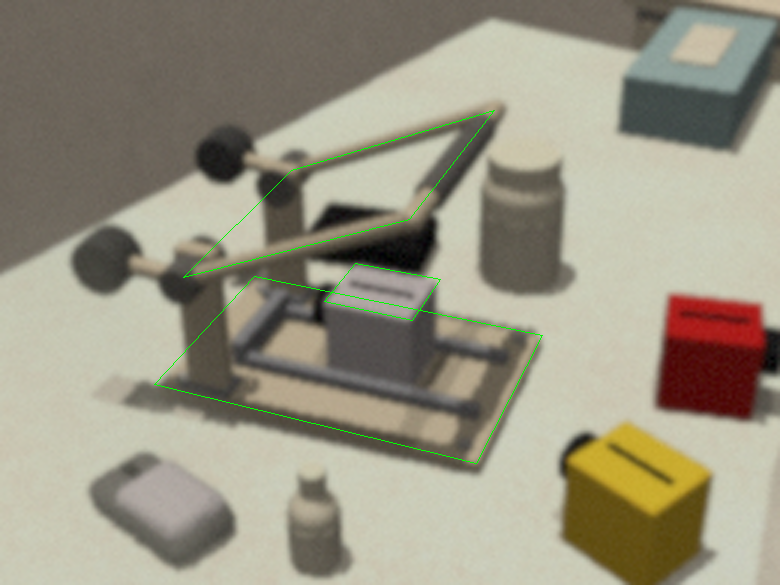

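The top view shows the lowered bar with its ends at about (306,225) and (381,206), and the block top around (337,195). The side view agrees with the fit to within a few px. The tool yaw of 15° already matches the rest, so I'm shutting the jaws and going round to the near side of the bar.

Request:
{"fn": "send_rows", "kwargs": {
  "rows": [
    [0.08, 0.16, 0, 0],
    [0.17, 0.33, 0, 0],
    [0.25, 0.5, 0, 0],
    [0.34, 0.66, 0, 0],
    [0.42, 0.83, 0, 0],
    [0.5, 0.98, 0, 0],
    [0.5, 0.98, 0, 0]
  ],
  "jaw": 1
}}

```text
time: 0.98
eef_pos: [0.327, -0.3548, 0.2479]
tcp_rot: [0.991, 0.134, -0.0, -0.0]
contact_force: [-0.8, -0.3, -0.0]
opening: 0.001
```

Request:
{"fn": "send_rows", "kwargs": {
  "rows": [
    [0.08, 0.16, 0, 0],
    [0.15, 0.33, 0, 0],
    [0.22, 0.5, 0, 0],
    [0.3, 0.66, 0, 0],
    [0.37, 0.83, 0, 0],
    [0.43, 0.98, 0, 0],
    [0.43, 0.98, 0, 0]
  ]
}}

```text
time: 1.85
eef_pos: [0.4557, -0.062, 0.2481]
tcp_rot: [0.991, 0.134, -0.0, -0.0]
contact_force: [0.7, -1.1, -0.0]
opening: 0.001
```

```bash
python3 - <<'E'
from h import *
p=np.load('p.npy');p[:3]=.6203,.0073,.262
np.save('p.npy',p)
for a in (25,25,30,35,40,45,50,55,60,65,70,75,80):
    t=np.radians(a);print(a,w(p,[.065-.19*np.cos(t)-.022,0,.12+.19*np.sin(t)]).round(3))
s=monitor.get_state();print(s['eef_pos'],s['time'])
cv2.imwrite('pics/s1.png',imaging.read_camera('side')[:,:,::-1])
E
```

```text
25 [[ 0.496 -0.026  0.2  ]]
25 [[ 0.496 -0.026  0.2  ]]
30 [[ 0.503 -0.024  0.215]]
35 [[ 0.512 -0.022  0.229]]
40 [[ 0.521 -0.019  0.242]]
45 [[ 0.532 -0.016  0.254]]
50 [[ 0.544 -0.013  0.266]]
55 [[ 0.557 -0.01   0.276]]
60 [[ 0.57  -0.006  0.285]]
65 [[ 0.584 -0.002  0.292]]
70 [[0.599 0.002 0.299]]
75 [[0.614 0.006 0.304]]
80 [[0.63  0.01  0.307]]
[ 0.45570875 -0.06201411  0.24807558] 1.85
```

View pics/s1.png

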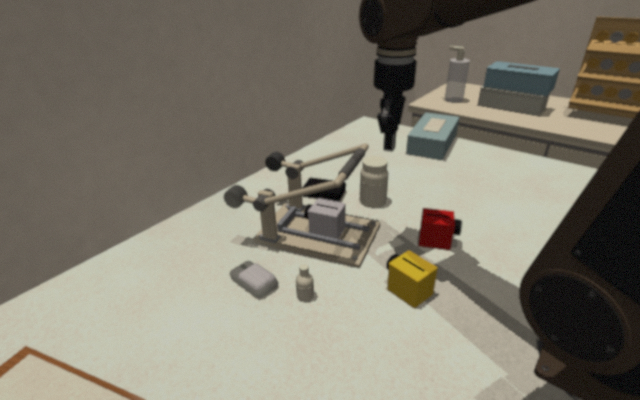

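Request:
{"fn": "send_rows", "kwargs": {
  "rows": [
    [0.03, 0.05, -0.05, 0],
    [0.057, 0.107, -0.12, 0],
    [0.057, 0.107, -0.16, 0],
    [0.097, 0.117, -0.16, 0],
    [0.12, 0.122, -0.16, 0],
    [0.137, 0.127, -0.16, 0],
    [0.152, 0.13, -0.135, 0],
    [0.167, 0.133, -0.11, 0],
    [0.182, 0.137, -0.085, 0],
    [0.197, 0.14, -0.063, 0],
    [0.23, 0.15, -0.02, 0]
  ]
}}

```text
time: 3.28
eef_pos: [0.5192, -0.0204, 0.2434]
tcp_rot: [0.991, 0.132, -0.009, 0.001]
contact_force: [-20.1, -4.3, 13.9]
opening: -0.0
```

```bash
python3 - <<'E'
from h import *
s=monitor.get_state();print(s['eef_pos'],s['time'],s['contact_force'])
im=imaging.read_camera('side')[:,:,::-1][90:290,200:460]
cv2.imwrite('pics/s2.png',cv2.resize(im,None,fx=2.9,fy=2.9))
E
```

```text
[ 0.51922907 -0.02035746  0.24336314] 3.275 [-20.10046334  -4.31407328  13.91050793]
```

View pics/s2.png

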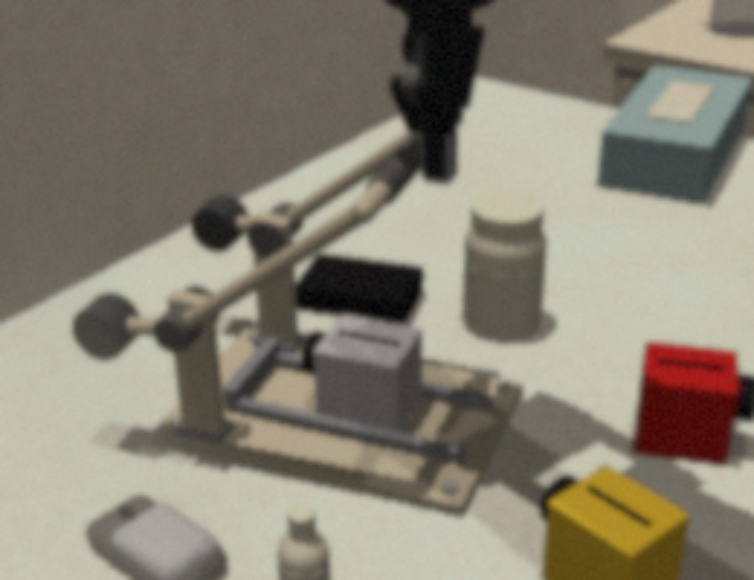

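Request:
{"fn": "send_rows", "kwargs": {
  "rows": [
    [0.018, 0.005, 0.023, 0],
    [0.037, 0.01, 0.043, 0],
    [0.057, 0.015, 0.063, 0],
    [0.077, 0.02, 0.083, 0],
    [0.097, 0.025, 0.1, 0],
    [0.12, 0.03, 0.117, 0],
    [0.14, 0.037, 0.132, 0],
    [0.163, 0.043, 0.147, 0],
    [0.187, 0.05, 0.16, 0],
    [0.21, 0.057, 0.17, 0],
    [0.235, 0.063, 0.182, 0],
    [0.26, 0.07, 0.193, 0],
    [0.285, 0.077, 0.202, 0],
    [0.31, 0.083, 0.21, 0],
    [0.335, 0.09, 0.215, 0]
  ]
}}

```text
time: 5.2
eef_pos: [0.6251, 0.0085, 0.307]
tcp_rot: [0.991, 0.131, 0.0, 0.0]
contact_force: [-0.4, 1.0, 1.8]
opening: 0.003
```

```bash
python3 - <<'E'
from h import *
s=monitor.get_state();print(s['eef_pos'],s['time'],s['contact_force'])
im=imaging.read_camera('side')[:,:,::-1][30:290,200:460]
cv2.imwrite('pics/s3.png',cv2.resize(im,None,fx=2.3,fy=2.3))
E
```

```text
[0.62508625 0.00846317 0.30695575] 5.2 [-0.35941485  0.98996046  1.78991469]
```

View pics/s3.png

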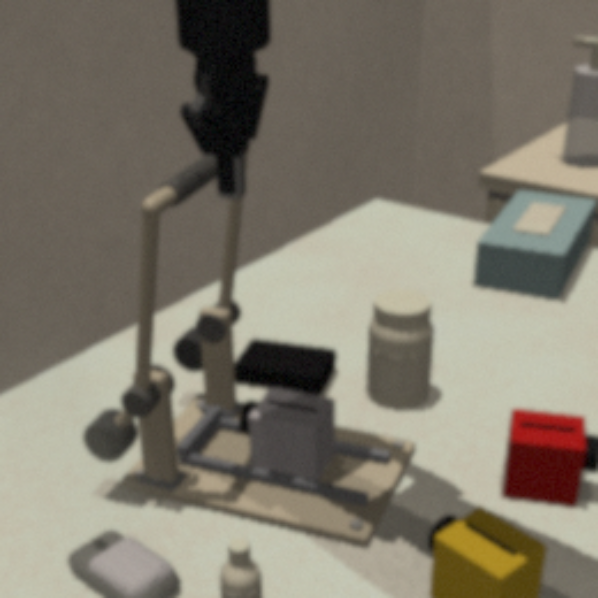

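Request:
{"fn": "send_rows", "kwargs": {
  "rows": [
    [-0.1, -0.026, 0, 0],
    [-0.25, -0.067, 0, 0],
    [-0.4, -0.107, 0, 0],
    [-0.44, -0.117, -0.1, 0],
    [-0.44, -0.117, -0.25, 0],
    [-0.44, -0.117, -0.4, 0],
    [-0.44, -0.117, -0.55, 0],
    [-0.44, -0.117, -0.7, 0],
    [-0.44, -0.117, -0.75, 0],
    [-0.44, -0.117, -0.75, 0]
  ]
}}

```text
time: 6.5
eef_pos: [0.4923, -0.0267, 0.0815]
tcp_rot: [0.991, 0.132, -0.001, -0.0]
contact_force: [0.4, 0.5, 0.7]
opening: 0.002
```

```bash
python3 - <<'E'
from h import *
s=monitor.get_state();print(s['eef_pos'],s['time'],s['contact_force'])
im=imaging.read_camera('side')[:,:,::-1][50:290,200:460]
cv2.imwrite('pics/s4.png',cv2.resize(im,None,fx=2.4,fy=2.4))
im=imaging.read_camera('top')[:,:,::-1][60:260,220:440]
cv2.imwrite('pics/t4.png',cv2.convertScaleAbs(cv2.resize(im,None,fx=3,fy=3),alpha=1.6))
E
```

```text
[ 0.49233783 -0.02667655  0.08150947] 6.5 [0.38831498 0.49066875 0.72956982]
```

View pics/s4.png

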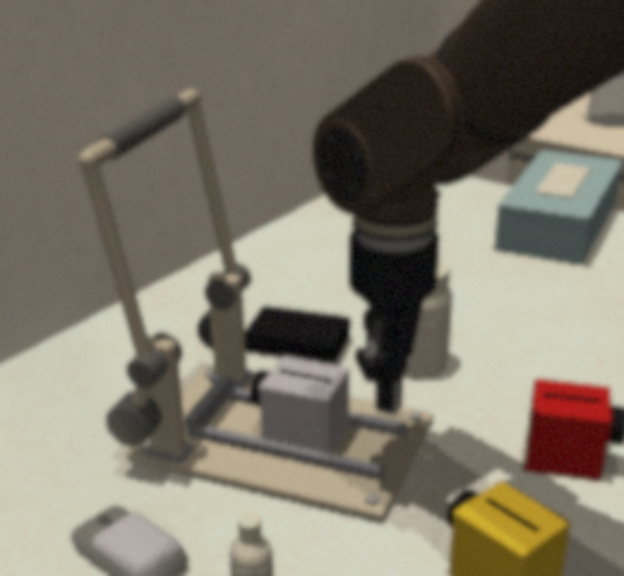

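View pics/t4.png

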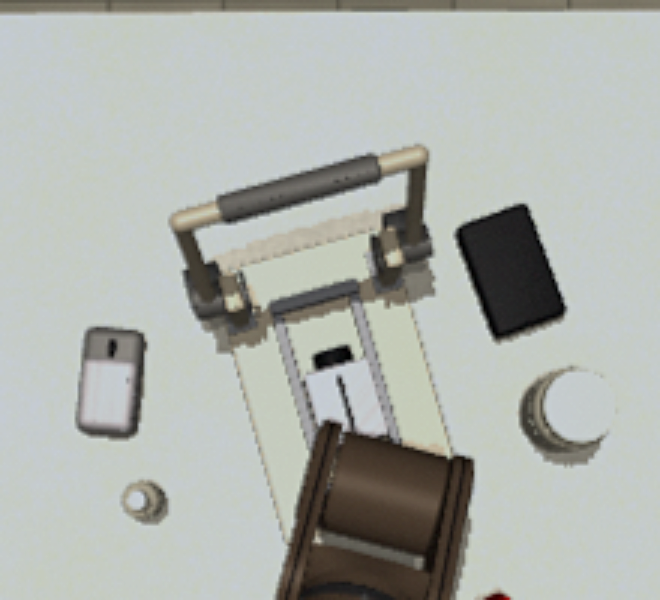

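Request:
{"fn": "send_rows", "kwargs": {
  "rows": [
    [0, 0, -0.06, 0],
    [0, 0, -0.128, 0],
    [0.032, 0.009, -0.128, 0],
    [0.064, 0.017, -0.128, 0],
    [0.09, 0.024, -0.128, 0],
    [0.11, 0.029, -0.128, 0],
    [0.13, 0.035, -0.128, 0],
    [0.15, 0.04, -0.128, 0],
    [0.17, 0.046, -0.128, 0],
    [0.19, 0.051, -0.128, 0],
    [0.21, 0.056, -0.128, 0],
    [0.23, 0.062, -0.128, 0],
    [0.25, 0.067, -0.128, 0],
    [0.26, 0.07, -0.128, 0],
    [0.27, 0.072, -0.128, 0]
  ]
}}

```text
time: 8.48
eef_pos: [0.5736, -0.0051, 0.0434]
tcp_rot: [0.991, 0.132, -0.0, -0.0]
contact_force: [-3.4, -0.2, 0.4]
opening: 0.001
```

```bash
python3 - <<'E'
from h import *
p=np.load('p.npy')
s=monitor.get_state();e=s['eef_pos'];print(e,s['time'],s['contact_force']);d=e[:2]-p[:2];c,q=np.cos(p[2]),np.sin(p[2]);print('rest',d@[c,q],d@[-q,c])
im=imaging.read_camera('side')[:,:,::-1][90:270,220:420]
cv2.imwrite('pics/s5.png',cv2.resize(im,None,fx=3.2,fy=3.2))
im=imaging.read_camera('top')[:,:,::-1][60:260,220:440]
cv2.imwrite('pics/t5.png',cv2.convertScaleAbs(cv2.resize(im,None,fx=3,fy=3),alpha=1.6))
E
```

```text
[ 0.57364375 -0.00505405  0.04337986] 8.475 [-3.37202677 -0.18495196  0.39006125]
rest -0.04826391392718905 0.00015211715613363915
```

View pics/s5.png

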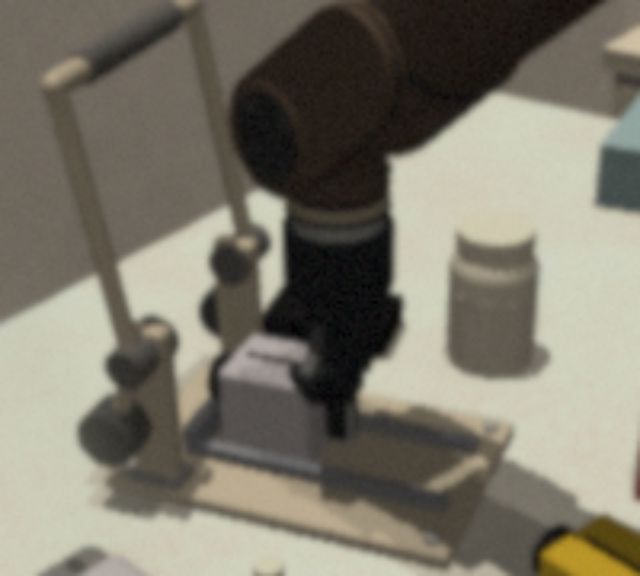

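View pics/t5.png

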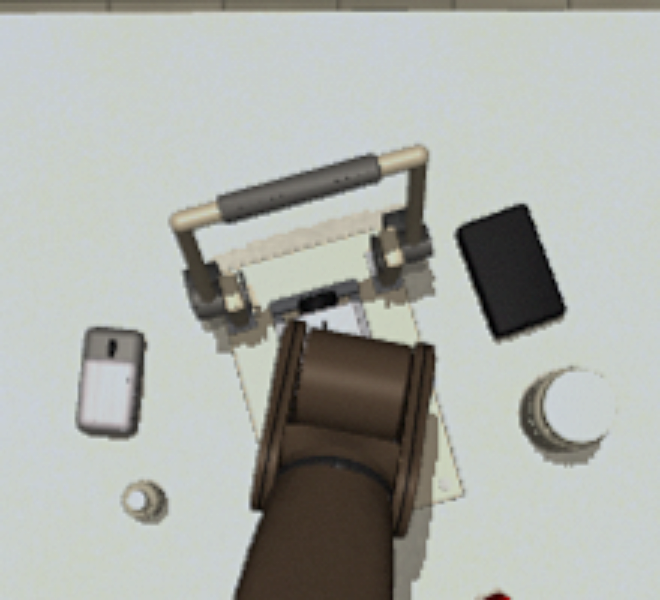

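The bar is fully raised and the block is sliding at about 3 N. I'll push on gently and watch for the force to rise.

Request:
{"fn": "send_rows", "kwargs": {
  "rows": [
    [0.01, 0.003, 0, 0],
    [0.02, 0.005, 0, 0],
    [0.03, 0.008, 0, 0],
    [0.035, 0.009, 0, 0]
  ]
}}

```text
time: 9.07
eef_pos: [0.5843, -0.0024, 0.0435]
tcp_rot: [0.991, 0.132, 0.0, 0.0]
contact_force: [-2.7, -0.5, 1.1]
opening: -0.003
```

Request:
{"fn": "send_rows", "kwargs": {
  "rows": [
    [0.006, 0.0016, 0, 0],
    [0.012, 0.0032, 0, 0]
  ]
}}

```text
time: 9.32
eef_pos: [0.5874, -0.0015, 0.0434]
tcp_rot: [0.991, 0.132, -0.001, 0.0]
contact_force: [-7.5, -2.6, 3.8]
opening: 0.007
```

Request:
{"fn": "send_rows", "kwargs": {
  "rows": [
    [0.004, 0.001, 0, 0],
    [0.004, 0.001, 0, 0]
  ]
}}

```text
time: 9.57
eef_pos: [0.5874, -0.0014, 0.0431]
tcp_rot: [0.991, 0.132, -0.002, -0.0]
contact_force: [-7.6, -2.6, 3.4]
opening: -0.001
```

Request:
{"fn": "send_rows", "kwargs": {
  "rows": [
    [0.006, 0.0016, 0, 0],
    [0.008, 0.002, 0, 0],
    [0.008, 0.002, 0, 0]
  ]
}}

```text
time: 9.95
eef_pos: [0.5873, -0.001, 0.0425]
tcp_rot: [0.991, 0.133, -0.006, -0.0]
contact_force: [-14.3, -4.7, 6.7]
opening: 0.005
```

```bash
python3 - <<'E'
from h import *
im=imaging.read_camera('top')[:,:,::-1][130:200,290:370]
cv2.imwrite('pics/t6.png',cv2.convertScaleAbs(cv2.resize(im,None,fx=8,fy=8,interpolation=cv2.INTER_CUBIC),alpha=1.6))
E
```

```text
(no output)
```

View pics/t6.png

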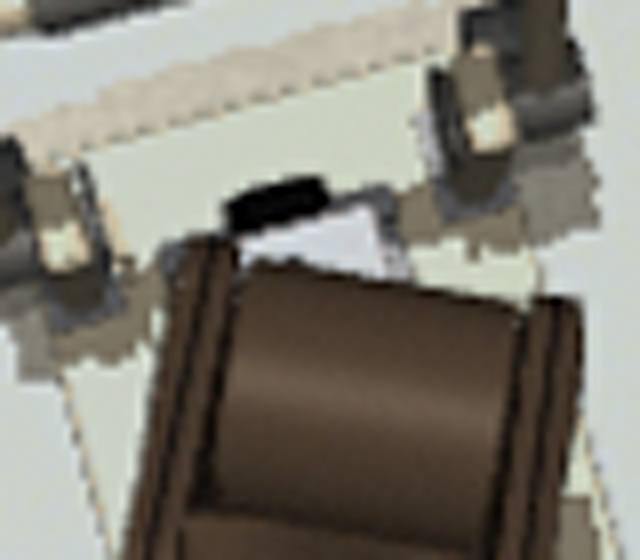

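The block meets a hard stop: the force rises with no travel. Backing off level, then up.

Request:
{"fn": "send_rows", "kwargs": {
  "rows": [
    [-0.02, -0.005, 0, 0],
    [-0.06, -0.016, 0, 0],
    [-0.12, -0.032, 0, 0],
    [-0.2, -0.053, 0, 0],
    [-0.28, -0.075, 0, 0],
    [-0.34, -0.09, 0.1, 0],
    [-0.36, -0.095, 0.25, 0],
    [-0.36, -0.2, 0.4, 0],
    [-0.36, -0.4, 0.5, 0],
    [-0.4, -0.6, 0.5, 0],
    [-0.45, -0.8, 0.5, 0],
    [-0.45, -0.8, 0.5, 0],
    [-0.45, -0.8, 0.5, 0]
  ]
}}

```text
time: 11.62
eef_pos: [0.4561, -0.2405, 0.1934]
tcp_rot: [0.991, 0.131, 0.0, -0.0]
contact_force: [0.0, 0.3, -0.2]
opening: -0.001
```

```bash
python3 - <<'E'
from h import *
p=np.load('p.npy')
s=monitor.get_state();print(s['eef_pos'],s['time'],s['contact_force'])
B=np.array([[.015+a,b,.082] for a,b in((-.035,.03),(.035,.03),(.035,-.03),(-.035,-.03))])
t=.436+1.31; bar=np.array([[.065-.19*np.cos(t),b,.12+.19*np.sin(t)] for b in(.09,-.09)])
for n,(x0,y0) in dict(top=(220,60),side=(200,90)).items():
    im=imaging.read_camera(n)[:,:,::-1][y0:y0+195,x0:x0+260]
    im=cv2.convertScaleAbs(cv2.resize(im,None,fx=3,fy=3,interpolation=cv2.INTER_CUBIC),alpha=1.6 if n=='top' else 1)
    for P in(B,bar): cv2.polylines(im,[((proj(n,w(p,P))-[x0,y0]+.5)*3).astype(int)],True,(0,255,0),1)
    cv2.imwrite(f'pics/f_{n}.png',im)
E
```

```text
[ 0.45608301 -0.24048291  0.19336237] 11.625 [ 0.00408507  0.26224352 -0.18901537]
```

View pics/f_top.png

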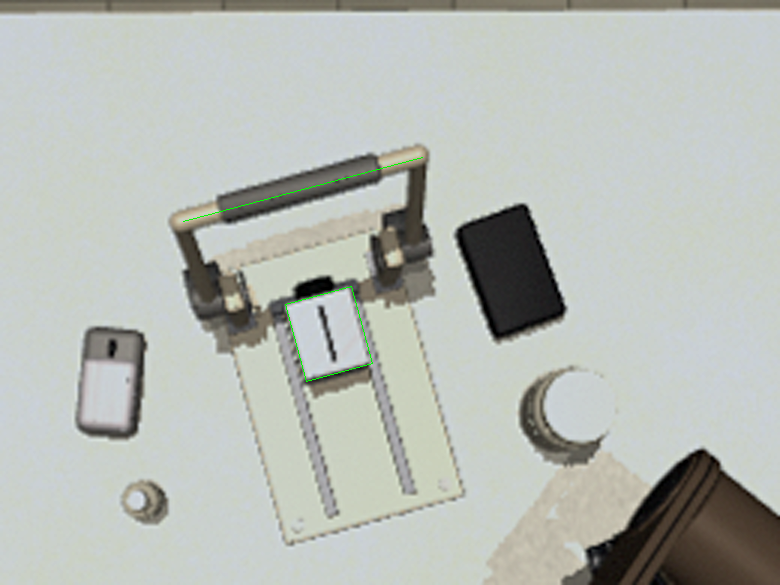

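View pics/f_side.png

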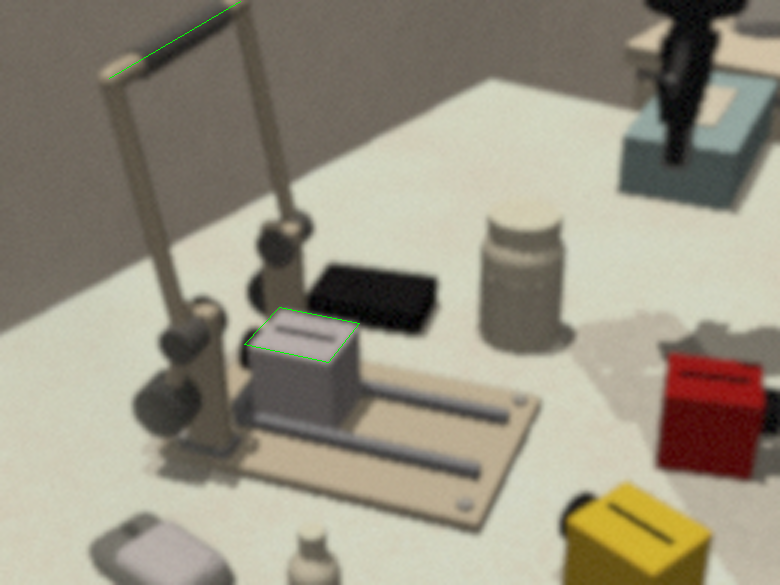

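The final pictures match the predicted outlines. In the top view (enlarged crop), the block top at (287–370, 288–380) fits the home outline, and the bar at (180–425, 155–220) fits fully raised. The bystanders haven't moved and the robot is clear, so I'm handing in.

```bash
python3 -c "
from plant import workorder
print(workorder.sign_off())"
```

```text
the job is handed in; nothing more can be done
None
```

I raised the forehead bar past its balance point with shut fingers, and it went on by itself to fully raised. I then pushed the model-eye block along its channel to the end stop, backed the arm clear and handed the job in at about 12 s of the 53 s allowed.

- **Bar:** both cameras show it matching the predicted fully raised outline. This is from pictures only; I had no direct reading of the swing joint. The push read about 20 N level and 14 N upward on the tool partway up, well above the roughly 3 N the task mentions. I slowed for the rest of the push.
- **Block:** it slid at about 3 N. At the stop the force rose to about 14 N with no further travel. After I backed off, its outline matched the home position in both views, and it looked flat.
- **Bystanders and arm:** the bottle, jar, mouse and case look unmoved by eye. The arm was clear, with about 0.3 N on the tool.
- **Disagreement:** the first fit of the rest's pose was off because I misread a hidden plate corner, so I refitted it. The second fit still left one hinge point in the side view about 5 to 6 px out. The final outlines line up with the rounded pose I then used.

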